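# Open the loaded ratchet clamp

## Robot

A 7-joint arm with a two-finger parallel gripper is mounted at the origin on a cart in front of the work surface, level with it; the furniture and walls round the work are solid. World frame = base frame: x ahead of the robot, y to its left, z up, the work surface at z = 0. Lengths are in mm, angles in rad, forces in N, time in s.
With the tool pointing down it reaches from about 400 to 850 mm from the base axis. Payload 4.4 kg.
Tool frame: the origin (TCP) lies midway between the tips of the shut fingers; the grasp point (between the pads) lies 19 mm behind it; y points along the fingers, x is the direction in which the jaws open and shut, and the axes are right-handed (so a half turn about y gives the same grasp; the last joint's range is limited). The gripper opens to 94 mm and grips with 3 to 60 N. Pads are 16 mm wide; open, the fingers measure 119 mm over their backs; the gripper's body (75 mm by 177 mm) begins 78 mm behind the grasp point.
Start: joints at [-1.305, 0.628, 0.038, 1.517, -0.027, 0.996, -0.02], TCP at [211.71, 614.571, 205.478] pointing down, gripper open.
Joint ranges: [-3.06, 3.06], [-0.37, 2.12], [-1.25, 1.32], [0.18, 2.47], [-1.1, 4.24], [0.23, 1.98], [-2.94, 2.94]. Speed limits (rad/s): [2.57, 2.57, 3.14, 3.14, 3.14, 3.14, 3.14].

## Interface

Orientations are given as a unit quaternion [w, x, y, z].
In Python, from plant import readout, get_image, calibration, bot gives the robot as it stands.
- The arm moves only by the shell command python3 -m creep 'ROWS' [FORCE]. ROWS is JSON, a list of rows, each an object of numbers: "x", "y", "z": the shift along the world's x, y, z in mm; "rx", "ry", "rz": the turn, a rotation vector about the world's x, y, z in degrees; "hand": the opening in per cent of the stroke, from 0 (shut) to 100 (fully open). A call has 1 to 10 rows; each row shifts and turns the commanded pose from where the row before left it; what a row does not reach is not made up. A row lasts 1/12 s, in which the tool goes at most 41.7 mm and 7.16 degrees, less where a joint would pass 70% of its speed; a pose out of reach is approached as far as the arm can. A call with a gripper value outside its range is refused whole. The fingers move at their own pace and stop on an object; FORCE is the grip in N (left out, the last holds). Time passes only in rows, so rows that do not move let the fingers close. It gives the time, the measured TCP pose, the force and the opening at its end, in the units of the state.
- readout.get_state(): the state, without advancing time (a new reading comes with each control period).
- get_image(name): name is "scene" or "top" or "wrist"; returns (picture, depth): 384x512x3 uint8, blue, green, red; 384x512 float32, mm along the optical axis (not along the pixel's ray), 0 where there is no reading.
- calibration(name): a dict with "fovy" (degrees; the focal length in pixels is half the picture's height over the tangent of half this angle, whatever the lens; pixels are square), "cx", "cy" (the principal point, pixels), "D" ([k1, k2, p1, p2, k3] as OpenCV has them; the pictures are not rectified), "rvec" (rotation vector, rad) and "tvec" (3), from world to camera coordinates, as OpenCV has them. Camera axes: x right, y down, z forward; pixel columns grow to the right and rows downward; lengths in mm; the calibration is good to about 2 mm. A picture is of the moment at which its call begins: read the wrist's pose just before it. calibration takes no time and is no camera call; for the wrist camera it gives the pose at the moment of the call.
- bot.sign_off(): hands the job in, once; it reports no verdict.
The state is a dict: "t": time; "joint_positions": joint angles; "joint_vel": joint speeds; "effort": joint torques, N m; "tcp_pos": TCP position; "eef_rot": TCP orientation; "wrist_force": force on the tool from outside, world axes, zero at the start; "ft_torque": the same for the moment, N m; "grip_width": opening from 0.0 (shut) to 1.0 (fully open).
Only numpy, scipy, OpenCV 4.12 (cv2) and the standard library are available. Lean on these libraries where they do the work, as an engineer would, in place of code of your own. Each camera call takes 0.05 s, during which the arm holds its last target. There are 200 camera calls.

## Task

Two identical ratchet bar clamps are screwed to the worktop, and one has a strip of dark timber between its jaws. On that clamp press the release lever on the sliding jaw fully down (it stays down), then push the sliding jaw back along its bar all the way to the end stop. Leave the timber lying where it is, do not lift it, and leave the empty clamp and the other things alone.

Things in the scene. Friction and masses are not known exactly. Their poses are not given: they have to be found in the camera images.
- clamp_loaded: The ratchet bar clamp with the timber between its jaws. Screwed-down board, x = -160 to 140, 90 wide, top 28 high (mm), steel bar flush in it along x; fixed jaw x = -155 to -125, 60 high; end stop x = 115 to 135, 50 high. Origin on the worktop under the bar, z up, +x from fixed jaw to end stop: the jaw's opening direction. Sliding jaw closed: x = -69 to 31.
- clamp_loaded_jaw (a joint): Sliding jaw travel along the clamp's +x, m: 0 closed (start), 0.080 back at the end stop. Dark steel carriage 100 mm long, 70 wide: upright plate 20 thick at its front with cork facing, 29 to 95 mm above the worktop, then low cheeks 55 high either side of the release lever. Locked by a pawl in the bar; slides with about 3 N once the release is down. Stays where left.
- clamp_loaded_release (a joint): Release lever angle, rad: about 0 up (locked), 0.27 fully down at its stop (pad about 12 mm lower and 6 mm further along +x). Pawl clear of the bar from about 0.2. About 3 N on the pad moves it; it stays where it is left, no spring.
- clamp_loaded_pad (a point): Centre of the top of the release pad: bare aluminium ribbed paddle 44 mm along the bar, 36 wide, 8 thick, about 67 mm above the worktop when up, 90 mm behind the cork facing, 70 mm behind the back of the jaw's upright plate. Press straight down here. Moves with the lever; axes as the clamp's, tipping with it.
- clamp_loaded_face (a point): Point on the middle of the cork facing of the sliding jaw's upright plate, 78 mm above the worktop (the plate's top edge is 17 mm higher). The facing looks to the clamp's -x; pushing it towards +x opens the jaw. Moves with the jaw; axes as the clamp's.
- clamp_empty: The identical clamp with nothing between its jaws; to be left alone. Same shape and axes as clamp_loaded.
- clamp_empty_jaw (a joint): Travel of the empty clamp's sliding jaw, as for the loaded one; locked, stays 0.
- clamp_empty_release (a joint): Angle of the empty clamp's release lever, as for the loaded one; stays up.
- timber: Loose strip of dark reddish timber, 55x190x22 mm, lying flat on the loaded clamp's board between the jaws, across the bar; its top is 50 mm above the worktop. Origin: centre of its underside, long axis y.
- screw_tin: Loose bystander: open metal screw tin, 74 mm across, 34 mm high, standing beside the rear half of the loaded clamp. Origin: centre of its underside.
- tape_measure: Loose bystander: yellow tape measure, 36x78x63 mm high, beside the rear half of the empty clamp. Origin: centre of its underside.
- brush: Loose bystander: bench brush, 230 mm long, 59 mm high, at the left. Origin: centre of its underside.
- chisel: Loose bystander: chisel with a wooden handle, 265 mm long, 30 mm high, at the right. Origin: centre of its underside.

How it is judged:
By the outcome, as a careful person would: the job done as asked, in the order asked, and still so for the second after the job is handed in, with the robot touching nothing.
It also fails if it takes over 38 s, if anything falls off the work surface, if the arm or the gripper's body presses on something with over 40 N, if the wrist force passes 120 N, or if a joint passes its speed limit or range.

## Working session

There is one attempt and no reset: what is moved stays moved. The work goes in short steps, Python scripts to look and compute and a shell command to move; the robot and the scene stay as the last step left them, time stands still between calls to the robot, and variables do not carry over. Pictures are saved under pics/ and viewed, on a budget of 10 in all, crops included, one or two more only if the job needs it, and the job is handed in when it is done.

```bash
mkdir -p pics; ls
cat > h.py <<'E'
import numpy as np,cv2
from plant import readout,get_image,calibration,bot
def K(c):
    f=192/np.tan(np.radians(c['fovy'])/2); return np.array([[f,0,c['cx']],[0,f,c['cy']],[0,0,1]])
def world(c,depth):
    h,w=depth.shape
    uv=np.stack(np.meshgrid(np.arange(w),np.arange(h)),-1).reshape(-1,1,2).astype(np.float64)
    n=cv2.undistortPoints(uv,K(c),np.array(c['D'],float)).reshape(-1,2)
    P=np.c_[n,np.ones(len(n))]*depth.reshape(-1,1)
    R=cv2.Rodrigues(np.array(c['rvec'],float))[0]
    return ((P-np.array(c['tvec'],float).ravel())@R).reshape(h,w,3)
E
python3 - <<'E'
from h import *
print(readout.get_state())
for n in('top','scene'):
    c=calibration(n);im,d=get_image(n);np.savez('/tmp/'+n,im=im,d=d,w=world(c,d));cv2.imwrite(f'pics/{n}0.png',im);print(n,c)
E
```

```text
pics
{'t': 0.0, 'joint_positions': array([-1.30479216,  0.62930093,  0.0384352 ,  1.5183887 , -0.02701242,
        0.99625762, -0.01999879]), 'joint_vel': array([ 0.00034109, -0.00117242, -0.00039312,  0.00069792, -0.00160231,
       -0.00086376,  0.00056272]), 'effort': array([ 9.82310007e-05, -5.49734509e+01,  1.14352629e+00, -1.86643928e+01,
       -5.22925216e-02,  2.31921795e-02,  1.35256441e-04]), 'tcp_pos': array([211.48587015, 613.92913379, 204.57665317]), 'eef_rot': array([-0.57532649,  0.57608513,  0.41003631, -0.41109071]), 'wrist_force': array([ 0.28972748, -0.59072404, -0.15268616]), 'ft_torque': array([-0.0193775 , -0.0572207 ,  0.01122247]), 'grip_width': 0.996090314680594}
top {'fovy': 44.05892255582448, 'cx': 255.54063833093852, 'cy': 185.83579640815168, 'D': array([-0.04802163,  0.        ,  0.        ,  0.        ,  0.        ]), 'rvec': array([ 2.21508643, -2.16543441,  0.09075563]), 'tvec': array([ -48.63972921,  573.28067291, 1489.71454624])}
scene {'fovy': 51.366763529426635, 'cx': 256.8958657330324, 'cy': 193.96830638657553, 'D': array([-0.13816224,  0.        ,  0.        ,  0.        ,  0.        ]), 'rvec': array([ 1.94639967, -0.49605535,  0.35588677]), 'tvec': array([-507.2628877 ,  174.91384192, 1202.60546748])}
```

View pics/top0.png

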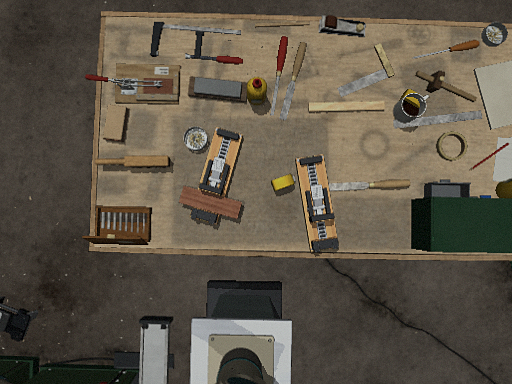

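View pics/scene0.png

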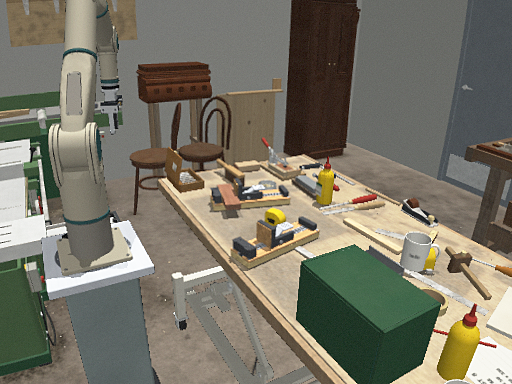

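The top view shows the loaded clamp with its timber at about (212,203), its end stop at (228,134) and its pad near (216,176). The empty clamp is at right, around (318,200). The tin is at (195,138). Next I'll get the axis and heights from depth in both views.

Run:
```python
from h import *
T=np.load('/tmp/top.npz');im,w=T['im'],T['w']
for p in [(212,203),(228,134),(205,216),(217,172),(220,165),(213,186),(195,138),(284,183),(250,200)]:
    print(p,w[p[1],p[0]].round())
cv2.imwrite('pics/top_crop.png',cv2.resize(im[120:230,165:260],None,fx=5,fy=5,interpolation=cv2.INTER_CUBIC))
# board edges: raised points in region
for n in('top','scene'):
    W=np.load(f'/tmp/{n}.npz')['w'].reshape(-1,3)
    c=w[175,218]
    m=(np.hypot(W[:,0]-c[0],W[:,1]-c[1])<220)
    for lo,hi in((22,33),(45,54),(84,105)):
        q=W[m&(W[:,2]>lo)&(W[:,2]<hi)]
        if len(q)>5: print(n,lo,len(q),cv2.minAreaRect(q[:,:2].astype(np.float32)),q[:,2].mean())
```

```text
(212, 203) [516.  99.  47.]
(228, 134) [734.  55.  49.]
(205, 216) [475. 118.  62.]
(217, 172) [611.  85.  67.]
(220, 165) [633.  76.  67.]
(213, 186) [565.  94.  96.]
(195, 138) [723. 162.  23.]
(284, 183) [ 582. -123.   61.]
(250, 200) [530. -19.   1.]
top 22 957 ((608.848876953125, 93.71638488769531), (335.0137939453125, 292.3774108886719), 39.28269577026367) 28.28670867896083
top 45 1075 ((607.5390014648438, 87.41908264160156), (330.6036682128906, 292.6371765136719), 39.77936553955078) 50.5132409124243
top 84 152 ((558.171875, 103.60615539550781), (70.47615814208984, 19.772960662841797), 75.64457702636719) 96.25445532483572
scene 22 513 ((598.9926147460938, 91.10395812988281), (355.5017395019531, 295.3212890625), 43.73481369018555) 28.06299937882307
scene 45 521 ((604.34326171875, 72.34788513183594), (290.5166320800781, 351.9075622558594), 34.57691192626953) 50.53647433763278
scene 84 61 ((553.3784790039062, 103.58912658691406), (69.40267944335938, 19.765058517456055), 75.98151397705078) 93.01366951034703
```

View pics/top_crop.png

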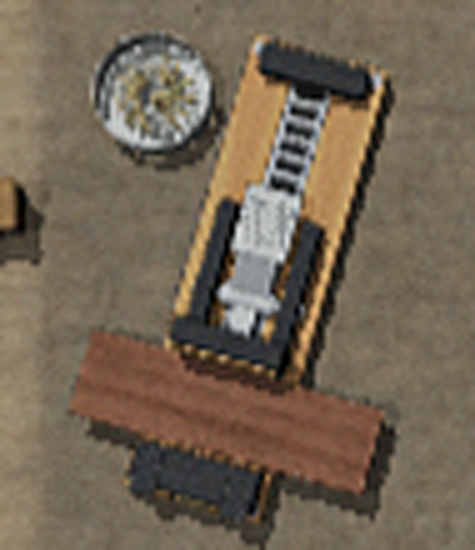

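The crop shows the jaw plate, the ribbed pad at crop (265,220) and clear cheeks. The plate centre is at about (556,104), measured the same in both views to 3 mm or so. The clamp's +x points at -14.4°, which puts the pad at about (634,84,67). I'll go above it with the gripper shut.

```bash
python3 -m creep '[{"x":22,"y":-28,"hand":0,"rz":0.5},{"x":22,"y":-28,"rz":0.5},{"x":22,"y":-28,"rz":0.5},{"x":22,"y":-28,"rz":0.5},{"x":22,"y":-28,"rz":0.5},{"x":22,"y":-28,"rz":0.5},{"x":22,"y":-28,"rz":0.5},{"x":22,"y":-28,"rz":0.5},{"x":22,"y":-28,"rz":0.5},{"x":22,"y":-28}]' 10
python3 -m creep '[{"x":22,"y":-28},{"x":22,"y":-28},{"x":22,"y":-28},{"x":22,"y":-28},{"x":22,"y":-28},{"x":22,"y":-28},{"x":20,"y":-28},{"x":0,"y":-14},{},{}]'
python3 - <<'E'
from h import *
from scipy.spatial.transform import Rotation as R
s=readout.get_state();c=calibration('wrist');im,d=get_image('wrist');W=world(c,d)
print(s['tcp_pos'],s['wrist_force'],s['grip_width'],R.from_quat(s['eef_rot'],scalar_first=True).as_matrix().round(3))
np.savez('/tmp/wrist',im=im,d=d,w=W);cv2.imwrite('pics/wrist1.png',im)
q=W.reshape(-1,3)
for lo,hi in((88,102),(63,72)):
    a=q[(q[:,2]>lo)&(q[:,2]<hi)&(abs(q[:,0]-600)<90)&(abs(q[:,1]-90)<60)]
    print(len(a),cv2.minAreaRect(a[:,:2].astype(np.float32)) if len(a)>5 else '',a[:,2].mean() if len(a) else '')
E
```

```text
[211.53870637 613.99425184 204.68316287] [-0.39273804  0.79829276 -0.5644289 ] 0.9992048479993645 [[ 0.326 -0.001 -0.945]
 [ 0.945 -0.002  0.326]
 [-0.002 -1.    -0.   ]]
0  
0  schema error: expected keys x, y, z, rx, ry, rz, hand
schema error: expected keys x, y, z, rx, ry, rz, hand
```

View pics/wrist1.png

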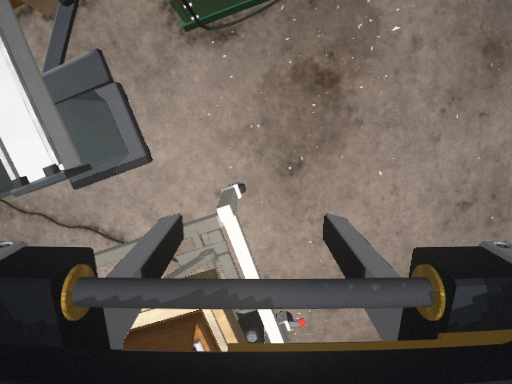

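That picture only shows the floor at the start pose, because the call was refused: every row needs all seven keys. I'll resend it in full.

```bash
python3 -m creep '[{"x":22,"y":-28,"z":0,"rx":0,"ry":0,"rz":0.5,"hand":0},{"x":22,"y":-28,"z":0,"rx":0,"ry":0,"rz":0.5,"hand":0},{"x":22,"y":-28,"z":0,"rx":0,"ry":0,"rz":0.5,"hand":0},{"x":22,"y":-28,"z":0,"rx":0,"ry":0,"rz":0.5,"hand":0},{"x":22,"y":-28,"z":0,"rx":0,"ry":0,"rz":0.5,"hand":0},{"x":22,"y":-28,"z":0,"rx":0,"ry":0,"rz":0.5,"hand":0},{"x":22,"y":-28,"z":0,"rx":0,"ry":0,"rz":0.5,"hand":0},{"x":22,"y":-28,"z":0,"rx":0,"ry":0,"rz":0.5,"hand":0},{"x":22,"y":-28,"z":0,"rx":0,"ry":0,"rz":0.5,"hand":0},{"x":22,"y":-28,"z":0,"rx":0,"ry":0,"rz":0,"hand":0}]' 10
python3 -m creep '[{"x":22,"y":-28,"z":0,"rx":0,"ry":0,"rz":0,"hand":0},{"x":22,"y":-28,"z":0,"rx":0,"ry":0,"rz":0,"hand":0},{"x":22,"y":-28,"z":0,"rx":0,"ry":0,"rz":0,"hand":0},{"x":22,"y":-28,"z":0,"rx":0,"ry":0,"rz":0,"hand":0},{"x":22,"y":-28,"z":0,"rx":0,"ry":0,"rz":0,"hand":0},{"x":22,"y":-28,"z":0,"rx":0,"ry":0,"rz":0,"hand":0},{"x":20,"y":-28,"z":0,"rx":0,"ry":0,"rz":0,"hand":0},{"x":20,"y":-28,"z":0,"rx":0,"ry":0,"rz":0,"hand":0},{"x":20,"y":-26,"z":0,"rx":0,"ry":0,"rz":0,"hand":0},{"x":0,"y":0,"z":0,"rx":0,"ry":0,"rz":0,"hand":0}]'
cat > look.py <<'E'
import sys
from h import *
from scipy.spatial.transform import Rotation as R
s=readout.get_state();c=calibration('wrist');im,d=get_image('wrist');W=world(c,d)
print(s['t'],s['tcp_pos'],s['wrist_force'],s['grip_width'],R.from_quat(s['eef_rot'],scalar_first=True).as_matrix().round(3).tolist())
np.savez('/tmp/wrist',im=im,d=d,w=W);cv2.imwrite(f'pics/{sys.argv[1]}.png',im)
q=W.reshape(-1,3)
for lo,hi in((88,102),(63,72)):
    a=q[(q[:,2]>lo)&(q[:,2]<hi)&(abs(q[:,0]-600)<90)&(abs(q[:,1]-90)<60)]
    print(len(a),cv2.minAreaRect(a[:,:2].astype(np.float32)) if len(a)>5 else '',a[:,2].mean() if len(a) else '')
E
python3 look.py wrist2
```

```text
t: 0.98
tcp_pos: [432.4, 332.9, 205.4]
eef_rot: [0.559, -0.559, -0.433, 0.433]
wrist_force: [0.8, -0.1, 0.9]
grip_width: 0.326
t: 1.82
tcp_pos: [627.3, 75.6, 205.1]
eef_rot: [-0.559, 0.563, 0.43, -0.431]
wrist_force: [0.2, -1.3, 0.3]
grip_width: 0.004
1.8167 [627.33996315  75.56255336 205.06706078] [ 0.17715193 -1.33820266  0.34061461] 0.0035354675697286462 [[0.26, 0.003, -0.966], [0.966, -0.006, 0.26], [-0.005, -1.0, -0.004]]
1454 ((557.2047119140625, 103.640869140625), (69.6986312866211, 20.272029876708984), 75.9201889038086) 95.38697252938506
1152 ((632.7156372070312, 84.13772583007812), (35.726356506347656, 46.316505432128906), 74.60363006591797) 65.76155105663064
```

View pics/wrist2.png

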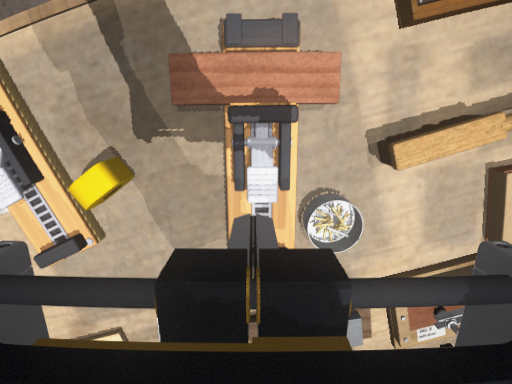

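The wrist view shows the shut fingers just behind the pad (262,184) and right on the clamp's line. The pad measures (633,84,66), agreeing with the top view. I'll move over it and down to just above, then press.

```bash
python3 -m creep '[{"x":6,"y":8,"z":-30,"rx":0,"ry":0,"rz":0,"hand":0},{"x":0,"y":0,"z":-35,"rx":0,"ry":0,"rz":0,"hand":0},{"x":0,"y":0,"z":-35,"rx":0,"ry":0,"rz":0,"hand":0},{"x":0,"y":0,"z":-25,"rx":0,"ry":0,"rz":0,"hand":0},{"x":0,"y":0,"z":-6,"rx":0,"ry":0,"rz":0,"hand":0},{"x":0,"y":0,"z":0,"rx":0,"ry":0,"rz":0,"hand":0},{"x":0,"y":0,"z":0,"rx":0,"ry":0,"rz":0,"hand":0}]'
python3 -m creep '[{"x":0,"y":0,"z":-2,"rx":0,"ry":0,"rz":0,"hand":0},{"x":0,"y":0,"z":-2,"rx":0,"ry":0,"rz":0,"hand":0},{"x":1,"y":0,"z":-2,"rx":0,"ry":0,"rz":0,"hand":0},{"x":1,"y":0,"z":-2,"rx":0,"ry":0,"rz":0,"hand":0},{"x":1,"y":-0.5,"z":-2,"rx":0,"ry":0,"rz":0,"hand":0},{"x":1,"y":-0.5,"z":-2,"rx":0,"ry":0,"rz":0,"hand":0},{"x":1,"y":0,"z":-2,"rx":0,"ry":0,"rz":0,"hand":0},{"x":0,"y":0,"z":0,"rx":0,"ry":0,"rz":0,"hand":0}]'
```

```text
t: 2.45
tcp_pos: [630.1, 93.4, 75.4]
eef_rot: [-0.559, 0.559, 0.433, -0.433]
wrist_force: [0.3, 0.0, 0.7]
grip_width: 0.005
t: 3.12
tcp_pos: [635.9, 91.5, 60.6]
eef_rot: [-0.559, 0.56, 0.433, -0.432]
wrist_force: [2.2, -0.3, 2.2]
grip_width: 0.003
```

The TCP is about 8 mm off sideways, because the earlier reading was taken while it was still moving. I'll lift slightly, recentre and press on.

```bash
python3 -m creep '[{"x":0,"y":0,"z":6,"rx":0,"ry":0,"rz":0,"hand":0},{"x":1,"y":-9,"z":0,"rx":0,"ry":0,"rz":0,"hand":0},{"x":0,"y":0,"z":-4,"rx":0,"ry":0,"rz":0,"hand":0},{"x":0,"y":0,"z":-3,"rx":0,"ry":0,"rz":0,"hand":0},{"x":0,"y":0,"z":-2,"rx":0,"ry":0,"rz":0,"hand":0},{"x":0,"y":0,"z":-2,"rx":0,"ry":0,"rz":0,"hand":0},{"x":0,"y":0,"z":0,"rx":0,"ry":0,"rz":0,"hand":0}]'
python3 -m creep '[{"x":0,"y":0,"z":-1.5,"rx":0,"ry":0,"rz":0,"hand":0},{"x":0,"y":0,"z":-1,"rx":0,"ry":0,"rz":0,"hand":0},{"x":0,"y":0,"z":0,"rx":0,"ry":0,"rz":0,"hand":0}]'
```

```text
t: 3.7
tcp_pos: [637.2, 81.1, 55.6]
eef_rot: [-0.558, 0.56, 0.433, -0.432]
wrist_force: [2.6, -3.5, 3.9]
grip_width: 0.003
t: 3.95
tcp_pos: [637.4, 81.3, 54.9]
eef_rot: [-0.558, 0.56, 0.433, -0.432]
wrist_force: [1.0, -5.5, 14.4]
grip_width: 0.004
```

```bash
python3 -m creep '[{"x":0,"y":0,"z":-1.5,"rx":0,"ry":0,"rz":0,"hand":0},{"x":0,"y":0,"z":0,"rx":0,"ry":0,"rz":0,"hand":0}]'
python3 -m creep '[{"x":0,"y":0,"z":20,"rx":0,"ry":0,"rz":0,"hand":0},{"x":0,"y":0,"z":35,"rx":0,"ry":0,"rz":0,"hand":0},{"x":0,"y":0,"z":35,"rx":0,"ry":0,"rz":0,"hand":0},{"x":0,"y":0,"z":15,"rx":0,"ry":0,"rz":0,"hand":0},{"x":0,"y":0,"z":0,"rx":0,"ry":0,"rz":0,"hand":0},{"x":0,"y":0,"z":0,"rx":0,"ry":0,"rz":0,"hand":0}]'
python3 look.py wrist3
python3 - <<'E'
import numpy as np
W=np.load('/tmp/wrist.npz')['w'].reshape(-1,3)
a=np.array([.969,-.248]);b=np.array([.248,.969]);r=W[:,:2]-np.array([557,103.6])
u,v=r@a,r@b   # along clamp from plate centre
for k in range(10,130,5):
    m=(abs(u-k)<2)&(abs(v)<8)
    if m.any():print(k,np.median(W[m,2]).round(1),m.sum(),end=' | ')
E
```

```text
t: 4.12
tcp_pos: [637.5, 81.3, 54.5]
eef_rot: [-0.558, 0.56, 0.433, -0.432]
wrist_force: [-1.1, -5.3, 20.6]
grip_width: 0.007
t: 4.62
tcp_pos: [634.9, 84.0, 156.5]
eef_rot: [0.56, -0.558, -0.433, 0.433]
wrist_force: [-0.5, 0.1, -0.7]
grip_width: 0.008
4.6167 [634.88602033  83.95982702 156.49850856] [-0.51056765  0.08208604 -0.67922601] 0.007734603290948211 [[0.25, -0.001, -0.968], [0.968, 0.001, 0.249], [0.001, -1.0, 0.001]]
2079 ((557.145263671875, 103.85955810546875), (69.53668212890625, 19.355310440063477), 75.45915222167969) 95.4204339567625
0  
10 337.0 1100 | 15 49.6 64 | 20 48.5 60 | 25 46.9 60 | 30 46.0 60 | 35 46.6 60 | 40 46.2 60 | 45 269.0 543 | 50 278.6 1179 | 55 279.0 1400 | 60 281.0 1844 | 65 272.1 170 | 70 191.5 882 | 75 212.6 126 | 80 56.6 72 | 85 54.5 65 | 90 53.0 59 | 95 51.4 56 | 100 49.4 47 | 105 48.0 29 | 115 27.3 44 |
```

The pad is now 12 mm lower and tipped, and the force rose stiffly to 20 N at the stop, so the lever is fully down. Next I'll go over the plate and drop in front of the cork facing, above the timber.

```bash
python3 -m creep '[{"x":-28,"y":7,"z":0,"rx":0,"ry":0,"rz":0,"hand":0},{"x":-28,"y":7,"z":0,"rx":0,"ry":0,"rz":0,"hand":0},{"x":-28,"y":7,"z":0,"rx":0,"ry":0,"rz":0,"hand":0},{"x":-28,"y":7,"z":0,"rx":0,"ry":0,"rz":0,"hand":0},{"x":0,"y":0,"z":0,"rx":0,"ry":0,"rz":0,"hand":0},{"x":0,"y":0,"z":0,"rx":0,"ry":0,"rz":0,"hand":0},{"x":0,"y":0,"z":0,"rx":0,"ry":0,"rz":0,"hand":0}]'
```

```text
t: 5.25
tcp_pos: [523.8, 110.5, 155.5]
eef_rot: [0.559, -0.559, -0.433, 0.433]
wrist_force: [0.2, -0.1, 1.0]
grip_width: 0.004
```

```bash
python3 -m creep '[{"x":0,"y":0,"z":-28,"rx":0,"ry":0,"rz":0,"hand":0},{"x":0,"y":0,"z":-28,"rx":0,"ry":0,"rz":0,"hand":0},{"x":0,"y":0,"z":-20,"rx":0,"ry":0,"rz":0,"hand":0},{"x":0,"y":0,"z":-8,"rx":0,"ry":0,"rz":0,"hand":0},{"x":0,"y":0,"z":0,"rx":0,"ry":0,"rz":0,"hand":0},{"x":0,"y":0,"z":0,"rx":0,"ry":0,"rz":0,"hand":0},{"x":0,"y":0,"z":0,"rx":0,"ry":0,"rz":0,"hand":0}]'
```

```text
t: 5.83
tcp_pos: [525.0, 110.6, 73.3]
eef_rot: [-0.559, 0.56, 0.433, -0.432]
wrist_force: [0.3, 0.3, 0.0]
grip_width: 0.001
```

```bash
python3 -m creep '[{"x":5,"y":-1.3,"z":0,"rx":0,"ry":0,"rz":0,"hand":0},{"x":5,"y":-1.3,"z":0,"rx":0,"ry":0,"rz":0,"hand":0},{"x":5,"y":-1.3,"z":0,"rx":0,"ry":0,"rz":0,"hand":0},{"x":5,"y":-1.3,"z":0,"rx":0,"ry":0,"rz":0,"hand":0},{"x":5,"y":-1.2,"z":0,"rx":0,"ry":0,"rz":0,"hand":0},{"x":5,"y":-1.3,"z":0,"rx":0,"ry":0,"rz":0,"hand":0}]'
```

```text
t: 6.33
tcp_pos: [553.4, 103.0, 72.6]
eef_rot: [0.559, -0.559, -0.433, 0.433]
wrist_force: [-5.8, 1.3, 3.2]
grip_width: 0.004
```

```bash
python3 look.py wrist4
```

```text
6.3333 [553.37761095 103.04321309  72.56012567] [-5.82812158  1.29118821  3.24860547] 0.003974671392366066 [[0.25, -0.001, -0.968], [0.968, 0.0, 0.25], [-0.0, -1.0, 0.002]]
359 ((544.9033813476562, 105.5624008178711), (24.86557960510254, 2.7296292781829834), 74.41223907470703) 95.22921852531256
240 ((562.9757690429688, 101.07791137695312), (67.84015655517578, 5.697000503540039), 79.66608428955078) 67.59486611762347
```

The jaw is sliding at about 6 N. There are about 64 mm of x left.

```bash
python3 -m creep '[{"x":6,"y":-1.5,"z":0,"rx":0,"ry":0,"rz":0,"hand":0},{"x":6,"y":-1.6,"z":0,"rx":0,"ry":0,"rz":0,"hand":0},{"x":6,"y":-1.5,"z":0,"rx":0,"ry":0,"rz":0,"hand":0},{"x":6,"y":-1.6,"z":0,"rx":0,"ry":0,"rz":0,"hand":0},{"x":6,"y":-1.5,"z":0,"rx":0,"ry":0,"rz":0,"hand":0},{"x":6,"y":-1.6,"z":0,"rx":0,"ry":0,"rz":0,"hand":0},{"x":6,"y":-1.5,"z":0,"rx":0,"ry":0,"rz":0,"hand":0},{"x":6,"y":-1.5,"z":0,"rx":0,"ry":0,"rz":0,"hand":0},{"x":5,"y":-1.3,"z":0,"rx":0,"ry":0,"rz":0,"hand":0}]'
```

```text
t: 7.13
tcp_pos: [607.4, 89.0, 72.4]
eef_rot: [-0.559, 0.559, 0.433, -0.433]
wrist_force: [-3.5, 1.5, 1.2]
grip_width: 0.007
```

```bash
python3 -m creep '[{"x":2,"y":-0.5,"z":0,"rx":0,"ry":0,"rz":0,"hand":0},{"x":2,"y":-0.5,"z":0,"rx":0,"ry":0,"rz":0,"hand":0},{"x":2,"y":-0.5,"z":0,"rx":0,"ry":0,"rz":0,"hand":0},{"x":2,"y":-0.5,"z":0,"rx":0,"ry":0,"rz":0,"hand":0}]'
```

```text
t: 7.47
tcp_pos: [614.6, 87.1, 72.4]
eef_rot: [0.559, -0.559, -0.433, 0.433]
wrist_force: [-3.5, 1.0, 0.7]
grip_width: 0.004
```

```bash
python3 -m creep '[{"x":1.5,"y":-0.4,"z":0,"rx":0,"ry":0,"rz":0,"hand":0},{"x":1.5,"y":-0.4,"z":0,"rx":0,"ry":0,"rz":0,"hand":0},{"x":1,"y":-0.2,"z":0,"rx":0,"ry":0,"rz":0,"hand":0},{"x":0,"y":0,"z":0,"rx":0,"ry":0,"rz":0,"hand":0}]'
```

```text
t: 7.8
tcp_pos: [614.8, 87.0, 72.4]
eef_rot: [0.561, -0.557, -0.431, 0.435]
wrist_force: [-11.2, 2.0, 7.5]
grip_width: 0.009
```

The TCP has stopped and the force is rising, so this is the end stop. One more small push, then back off, lift and look.

```bash
python3 -m creep '[{"x":2,"y":-0.5,"z":0,"rx":0,"ry":0,"rz":0,"hand":0},{"x":0,"y":0,"z":0,"rx":0,"ry":0,"rz":0,"hand":0}]'
python3 -m creep '[{"x":-8,"y":2,"z":0,"rx":0,"ry":0,"rz":0,"hand":0},{"x":-12,"y":3,"z":0,"rx":0,"ry":0,"rz":0,"hand":0},{"x":0,"y":0,"z":30,"rx":0,"ry":0,"rz":0,"hand":0},{"x":0,"y":0,"z":35,"rx":0,"ry":0,"rz":0,"hand":0},{"x":-10,"y":0,"z":35,"rx":0,"ry":0,"rz":0,"hand":0},{"x":-30,"y":20,"z":30,"rx":0,"ry":0,"rz":0,"hand":0},{"x":-30,"y":20,"z":0,"rx":0,"ry":0,"rz":0,"hand":0},{"x":-30,"y":20,"z":0,"rx":0,"ry":0,"rz":0,"hand":0},{"x":0,"y":0,"z":0,"rx":0,"ry":0,"rz":0,"hand":0},{"x":0,"y":0,"z":0,"rx":0,"ry":0,"rz":0,"hand":0}]'
python3 - <<'E'
from h import *
for n in('top','scene'):
    c=calibration(n);im,d=get_image(n);W=world(c,d);o=np.load(f'/tmp/{n}.npz');np.savez('/tmp/end'+n,w=W,im=im)
    q=W.reshape(-1,3)
    a=q[(q[:,2]>90)&(q[:,2]<100)&(abs(q[:,0]-635)<60)&(abs(q[:,1]-85)<60)]
    print(n,len(a),cv2.minAreaRect(a[:,:2].astype(np.float32)) if len(a)>5 else '')
    if n=='top': cv2.imwrite('pics/end.png',cv2.resize(np.hstack([o['im'][110:260,165:350],im[110:260,165:350]]),None,fx=2.1,fy=2.1,interpolation=cv2.INTER_CUBIC))
    else: cv2.imwrite('pics/endscene.png',cv2.resize(im[140:280,150:340],None,fx=3,fy=3,interpolation=cv2.INTER_CUBIC))
E
python3 look.py wrist5
```

```text
t: 7.97
tcp_pos: [614.8, 87.0, 72.4]
eef_rot: [0.562, -0.556, -0.43, 0.436]
wrist_force: [-15.7, 3.5, 10.4]
grip_width: 0.004
t: 8.8
tcp_pos: [504.5, 149.9, 200.2]
eef_rot: [-0.558, 0.559, 0.435, -0.432]
wrist_force: [1.0, -0.4, 0.6]
grip_width: 0.007
top 122 ((635.41162109375, 83.3924789428711), (70.68465423583984, 20.89881706237793), 76.69804382324219)
scene 47 ((629.5779418945312, 83.07296752929688), (69.10331726074219, 20.485736846923828), 73.62989044189453)
8.9 [506.07370496 147.95436174 199.69440364] [ 0.27265051 -0.88949192  0.09648429] 0.003306280160478165 [[0.251, 0.004, -0.968], [0.968, -0.0, 0.251], [0.001, -1.0, -0.003]]
22 ((647.603271484375, 111.1541519165039), (6.281718730926514, 5.1719560623168945), 67.4605712890625) 96.25761798477296
0
```

View pics/end.png

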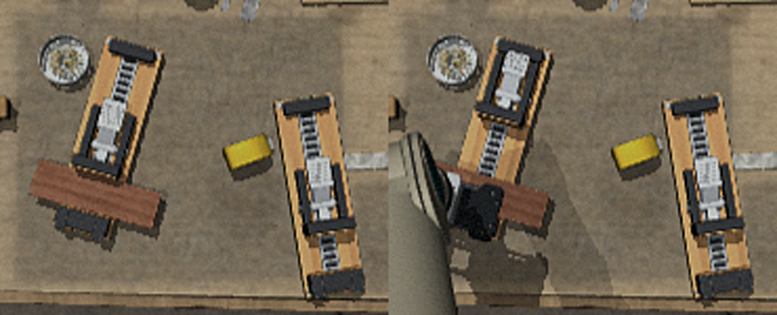

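View pics/wrist5.png

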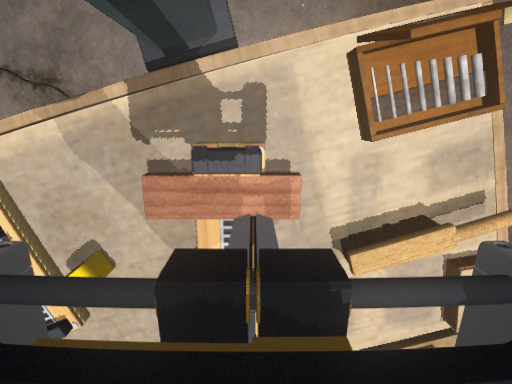

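The before/after top view shows the carriage against the end stop. The plate travelled (77.2,-20.2), which is 79.8 mm. The timber at wrist (221,196) is still lying in place against the fixed jaw, and the other items haven't moved. I'll check the pad height and then hand in.

Run:
```python
from h import *
W=np.load('/tmp/endtop.npz')['w'].reshape(-1,3);O=np.load('/tmp/top.npz')['w'].reshape(-1,3)
a=np.array([.969,-.248]);b=np.array([.248,.969])
for n,q,c in(('before',O,(557.1,103.8)),('after',W,(634.6,84))):
    r=q[:,:2]-np.array(c);m=(abs(r@a-86)<9)&(abs(r@b)<9);print(n,np.median(q[m,2]),m.sum())
print(readout.get_state()['wrist_force']);print(bot.sign_off())
```

```text
before 65.27669581042326 32
after 54.31742153951139 30
[-0.61279472 -1.27260485 -0.41337358]
the job is handed in; nothing more can be done
None
```

I pressed the loaded clamp's release lever down to its stop, then pushed its sliding jaw back to the end stop with the shut fingers. The arm then backed off and I handed the job in at about 9 s; sign-off gives no verdict.

- **Release lever:** The press force rose stiffly to about 20 N, which I took as the stop. After the push the pad still measured about 11 mm lower than at the start (54.3 against 65.3 mm), so the lever stayed down.
- **Sliding jaw:** The plate moved 79.8 mm in the top view, against the 80 mm of travel. The tool stopped moving against the end stop as the push force rose to about 19 N. The scene camera put the plate about 6 mm short of the top view in x. It also read about 5 mm short before the move, so I put most of that down to a camera offset.
- **Everything else:** The timber was still lying on the board between the jaws. The empty clamp, tin and tape measure looked unmoved in the before/after view, but I did not compare the brush and chisel closely. The gripper was clear of everything, with no significant wrist force.
- **Corrections on the way:** The first move was refused for missing keys and moved nothing. My first touch on the pad was about 8 mm off sideways but still on it, so I lifted and recentred before pressing fully.

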